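# Hand out the needle tubes from the locked rack

### The job

Unlock the needle-tube rack by sliding its black keeper along the rail to the open mark and letting go of it there, then lift the retaining bar right up out of its two brackets and lay it aside. Move every tube from the rack into the grey tray, each lying flat on the tray floor. Then put the empty rack back in order: lay the bar back down in both brackets, centred, let go of it, and slide the keeper back over its end, leaving it at the locked mark; leave the scissors, tape case and mug alone.

Things in the scene. Friction and masses are not known exactly. Their poses are not given: they have to be found in the camera images.
- rack: Plywood rack fixed to the table, 150 mm in x, 324 mm in y, keeper rail beyond its +y end (to y +232 mm). Origin on the table under its middle; x along the tubes, y along the bar, z up. Two rails along y at x +-58 mm (30 wide, 20 high) carry the ends of up to four tubes lying along x at y -90, -30, 30, 90 mm; bare table between. Ribs 8 mm high on the rails part the caps, 2 mm play.
- bracket_1 (a point): Middle of the seat of the steel bracket at the rack's y +156 mm, 57 mm above the table. Bracket 12 mm thick in y; slot open upward, 20 mm wide in x, walls straight for 14 mm above the seat, then flaring to 36 mm at 25 mm above it. The seated bar's centre is 8 mm above the line between both seats.
- bracket_2 (a point): Middle of the seat of the like bracket at the rack's y -156 mm.
- bar: Round aluminium retaining bar, 16 mm in diameter and 356 mm long along its own y, 0.2 kg; origin at its centre. A dark rubber band 30 mm long is wrapped round its middle, where it is best gripped. It may be turned any way about its own y; set down gently on the table it hardly rolls. Seated in the brackets it passes 3 mm above the bodies of the tubes.
- keeper (a joint): Position of the keeper, a sliding collar on a round rail that runs along the rack's x at y = +203 mm, 65 mm above the table. In m: 0 = its line at the locked mark, +0.050 = at the open mark; it grows as the keeper slides in the rack's -x direction, stops at -0.025 and +0.075, and stays where it is left (about 2.5 N of friction).
- keeper_grip (a point): Middle of the keeper's upright black grip fin, 22 mm in the rack's x, 24 mm in y, 40 mm tall (79 to 119 mm above the table), on a 28 mm collar block. A steel tongue 22 mm wide in x reaches from the collar 25 mm towards -y over the +y end of the bar, 2 mm above it; the bar is free when the tongue is clear of it.
- keeper_line (a point): White pointer line on the keeper's outer (+y) side, above the marked strip.
- mark_open (a point): Open mark: a black line across the aluminium strip beside the keeper rail, the one farther from the bar (50 mm towards the rack's -x).
- mark_locked (a point): Locked mark: a black line across the same strip, in line with the bar brackets.
- tray: Shallow grey open tray fixed on the table, outer 180 mm in x by 270 mm in y, 33 mm tall, walls and floor 5 mm. Origin: on the table under its centre; z up. It holds four tubes side by side, lying along its x.
- tube_a: Needle tube: white round tube 30 mm in diameter and 130 mm long along its own x, with a square grey cap (38 x 38 mm, 18 mm long) at each end so that it does not roll; 0.08 kg. Origin at its centre: 39 mm above the table in the rack, 24 mm lying on the tray floor. All tubes are alike; two to four are present.
- tube_b: Needle tube: white round tube 30 mm in diameter and 130 mm long along its own x, with a square grey cap (38 x 38 mm, 18 mm long) at each end so that it does not roll; 0.08 kg. Origin at its centre: 39 mm above the table in the rack, 24 mm lying on the tray floor. All tubes are alike; two to four are present.
- tube_c: Needle tube: white round tube 30 mm in diameter and 130 mm long along its own x, with a square grey cap (38 x 38 mm, 18 mm long) at each end so that it does not roll; 0.08 kg. Origin at its centre: 39 mm above the table in the rack, 24 mm lying on the tray floor. All tubes are alike; two to four are present.
- tube_d: Needle tube: white round tube 30 mm in diameter and 130 mm long along its own x, with a square grey cap (38 x 38 mm, 18 mm long) at each end so that it does not roll; 0.08 kg. Origin at its centre: 39 mm above the table in the rack, 24 mm lying on the tray floor. All tubes are alike; two to four are present.
- scissors: Scissors lying on the table, about 170 mm long, green handles; origin at the underside near the pivot. Leave alone.
- tape_case: White round tape-measure case, 64 mm across, 22 mm tall; origin at the centre of its underside. Leave alone.
- mug: White mug, 76 mm across, 85 mm tall; origin at the centre of its underside. Leave alone.
Mind the look-alikes: they are no part of the job. What is shaped like the tube_a but purple is not meant.

How it is judged:
By the outcome, as a careful person would: the job done as asked, in the order asked, and still so for the second after the job is handed in, with the robot touching nothing.
Of tube_a, tube_b, tube_c, tube_d only 2 to 4 are there at a start; the rules pass over those that are not, and their reading is None.
At some moment in a run one of tube_a, tube_b, tube_c, tube_d may be knocked a few centimetres aside while the robot is not near it.
Once in a run the grip may slacken for a moment while it holds something.
It also fails if it takes over 210 s, if anything falls off the work surface, if the arm or the gripper's body presses on something with over 40 N, if the wrist force passes 120 N, or if a joint passes its speed limit or range.

### The arm

A 6-joint arm with a two-finger parallel gripper is mounted at the origin on the work surface. World frame = base frame: x ahead of the robot, y to its left, z up, the work surface at z = 0. Lengths are in m, angles in rad, forces in N, time in s.
With the tool pointing down it reaches from about 0.3 to 0.775 m from the base axis. Payload 14.6 kg.
Tool frame: the origin (TCP) lies between the finger pads; the fingertips stand 14 mm ahead of it and the grasp point (between the pads) lies 5 mm behind it; z points along the fingers, y is the line along which they close (so a half turn about z gives the same grasp; the last joint's range is limited). The gripper opens to 94 mm and grips with 3 to 60 N. Pads are 16 mm wide; open, the fingers measure 119 mm over their backs; the gripper's body (75 mm by 177 mm) begins 78 mm behind the grasp point.
Start: joints at [1.066, 0.3, 1.521, -0, 1.321, -0.067], TCP at [0.233, 0.498, 0.219] pointing down, gripper open.
Joint ranges: [-3.03, 3.03], [-0.79, 2.21], [0.23, 2.52], [-1.04, 4.18], [0, 3.07], [-2.55, 2.55]. Speed limits (rad/s): [2.22, 2.22, 2.57, 3.14, 3.14, 3.14].

### API

Orientations are given as [roll, pitch, yaw] about the fixed x, y, z axes, in that order (R = Rz(yaw) Ry(pitch) Rx(roll)).
In Python, from station import ctrl gives the robot as it stands. The module is installed in compiled form; this text tells all that it offers.
- The arm moves only by the tool move_arm, never from a script. Its argument "targets" is a list of rows, each a list of 7 numbers: the opening, from -1 (shut) to 1 (fully open), then the shift along the tool's x, y, z in units of 50 mm (1.0 is 50 mm), then the turn, a rotation vector about the tool's x, y, z in rad. A call has 1 to 12 rows; each row is the pose to reach, as a shift and turn from the pose commanded when the call began, along the tool's axes at that moment; what a row does not reach only later rows make up. A row lasts 1/10 s, in which the tool goes at most 50 mm and 8.59 degrees, less where a joint would pass 70% of its speed; a pose out of reach is approached as far as the arm can. A call with a gripper value outside its range is refused whole. The fingers move at their own pace and stop on an object; "grip_force" is the grip in N (left out, the last holds). Time passes only in rows, so rows that repeat a pose let the fingers close. It gives the time, the measured TCP pose, the force, the opening and the grip force at its end, in the units of the state.
- ctrl.get_obs(): the state, without advancing time (a new reading comes with each control period).
- ctrl.camera(name): name is "side" or "top" or "wrist"; returns (picture, depth): 400x640x3 uint8, red, green, blue; 400x640 float32, m along the optical axis (not along the pixel's ray), 0 where there is no reading.
- ctrl.camera_params(name): a dict with "intrinsics" (3x3 intrinsics, pixels), "rvec" (rotation vector, rad) and "tvec" (3), from world to camera coordinates, as OpenCV has them; the wrist camera has in their place "T_tool_cam" (4x4, takes a point from camera to tool coordinates, whose origin is the TCP and whose axes are the flange's). Camera axes: x right, y down, z forward; pixel columns grow to the right and rows downward; lengths in m; the calibration is good to about 2 mm. A picture is of the moment at which its call begins: read the wrist's pose just before it. camera_params takes no time and is no camera call.
- ctrl.hand_in(): hands the job in; it is judged then, once.
Trained networks look in the newest picture that a camera, given by its name, has taken for a name from the list of things; names that differ only in an ending like _2 or _b are one class to them, and where a whole thing is asked for, a point or a joint stands for the part that bears it (a point fixed in the world has none). Each returns a list of dicts, best first, with "score" (0 to 1); they miss things now and then, are a little off and sometimes report something else, mostly with a low value. They report only what shows in the picture. A call takes as long as a camera call. They do not tell look-alikes from the thing itself.
- ctrl.cut_out(camera, target): "region" (400x640 bool, what is visible of it) and "point" ([column, row] in pixels, amid what is visible of it).
- ctrl.tip_of(camera, target): "point" ([column, row] in pixels: a listed point, or the origin of a listed thing).
The state is a dict: "time_s": time; "qpos": joint angles; "joint_vel": joint speeds; "tau": joint torques, N m; "ee_pos": TCP position; "eef_rot": TCP orientation; "force": force on the tool from outside, world axes, zero at the start; "moment": the same for the moment, N m; "grip_width": finger opening in m; "grip_force": force on a finger pad.
Only numpy, scipy, OpenCV 4.12 (cv2) and the standard library are available. Lean on these libraries where they do the work, as an engineer would, in place of code of your own. Each camera call takes 0.05 s, during which the arm holds its last target. There are 200 camera calls.

## Working session

There is one attempt and no reset: what is moved stays moved. The work goes in short steps, Python scripts to look and compute and a tool call to move; the robot and the scene stay as the last step left them, time stands still between calls to the robot, and variables do not carry over. Pictures are saved under pics/ and viewed, at most 14 in all, crops included, and the job is handed in when it is done.

Besides the shell and the picture viewer there is one more tool, called after ">>>" as name(argument=value, ...) on one line, values as JSON. move_arm: Moves the arm, as the interface text tells. Its arguments: {"type":"object","properties":{"targets":{"type":"array"},"grip_force":{"type":"number"}},"required":["targets"]}

```bash
mkdir -p pics; ls
cat > h.py <<'E'
import numpy as np, cv2
from station import ctrl
from scipy.spatial.transform import Rotation as R
def cam(n):
    o=ctrl.get_obs(); p=ctrl.camera_params(n); im,d=ctrl.camera(n)
    K=np.array(p["intrinsics"])
    if n=="wrist":
        T=np.eye(4);T[:3,:3]=R.from_euler('xyz',o["eef_rot"]).as_matrix();T[:3,3]=o["ee_pos"]
        T=T@np.array(p["T_tool_cam"])
    else:
        T=np.eye(4);T[:3,:3]=cv2.Rodrigues(np.array(p["rvec"],float))[0];T[:3,3]=np.ravel(p["tvec"]);T=np.linalg.inv(T)
    return im,d,K,T
def ray(K,T,uv):
    r=np.linalg.inv(K)@[uv[0],uv[1],1.]; return T[:3,3],T[:3,:3]@r
def atz(K,T,uv,z):
    c,r=ray(K,T,uv); return c+r*(z-c[2])/r[2]
def atd(K,T,uv,d):
    c,r=ray(K,T,uv); return c+r*d
def cloud(K,T,d):
    v,u=np.mgrid[:d.shape[0],:d.shape[1]]
    P=np.stack([(u-K[0,2])/K[0,0]*d,(v-K[1,2])/K[1,1]*d,d],-1)
    return P@T[:3,:3].T+T[:3,3]
def save(n,im): cv2.imwrite("pics/"+n+".png",im[:,:,::-1])
E
python3 - <<'E'
from h import *
o=ctrl.get_obs();print(o["ee_pos"],o["eef_rot"],o["grip_width"],o["time_s"])
for n in("top","side"):
    im,d,K,T=cam(n);save(n+"0",im);np.savez(n+"0.npz",im=im,d=d,K=K,T=T)
    print(n,T[:3,3].round(3),T[:3,2].round(3),K[0,0])
    for t in["bracket_1","keeper_grip","keeper_line","mark_open","mark_locked","bar","tube_a","tray","rack","scissors","tape_case","mug"]:
        for q in ctrl.tip_of(n,t)[:5]:
            u=q["point"];z=dict(bracket_1=.057,keeper_grip=.099,keeper_line=.065,mark_open=.05,mark_locked=.05,bar=.065,tube_a=.039).get(t,0)
            print(t,round(q["score"],2),np.round(u),atz(K,T,u,z).round(3))
print(ctrl.get_obs()["time_s"])
E
```

```text
pics
[0.23305568 0.49792066 0.21890043] [-3.14045340e+00 -9.31481637e-05  2.70376950e+00] 0.09402424475786159 0.0
top [ 0.326 -0.044  1.346] [ 0.148  0.024 -0.989] 466.7410913903014
bracket_1 0.69 [339. 197.] [ 0.506 -0.054  0.057]
bracket_1 0.56 [452. 208.] [ 0.476 -0.366  0.057]
keeper_grip 0.78 [322. 190.] [ 0.518 -0.008  0.099]
keeper_line 0.59 [313. 195.] [0.511 0.019 0.065]
mark_open 0.64 [314. 211.] [0.467 0.017 0.05 ]
mark_locked 0.86 [313. 194.] [0.516 0.018 0.05 ]
bar 0.83 [396. 202.] [ 0.49  -0.21   0.065]
tube_a 0.96 [384. 203.] [ 0.493 -0.181  0.039]
tube_a 0.78 [498. 245.] [ 0.375 -0.492  0.039]
tube_a 0.64 [427. 207.] [ 0.481 -0.302  0.039]
tube_a 0.28 [308. 112.] [0.759 0.037 0.039]
tray 0.64 [251. 200.] [0.506 0.203 0.   ]
scissors 0.97 [309. 111.] [0.774 0.034 0.   ]
tape_case 0.9 [454. 281.] [ 0.274 -0.379  0.   ]
mug 0.62 [212. 286.] [0.259 0.308 0.   ]
side [ 0.37  -0.984  0.819] [ 0.122  0.792 -0.598] 439.3731698904245
bracket_1 0.98 [322. 212.] [ 0.503 -0.047  0.057]
bracket_1 0.86 [330. 306.] [ 0.477 -0.37   0.057]
bracket_1 0.61 [236. 166.] [0.259 0.217 0.057]
keeper_grip 0.61 [324. 196.] [ 0.509 -0.026  0.099]
keeper_grip 0.19 [236. 165.] [0.265 0.156 0.099]
keeper_line 0.72 [328. 201.] [ 0.524 -0.007  0.065]
mark_open 0.77 [306. 198.] [0.465 0.032 0.05 ]
mark_locked 0.6 [326. 199.] [0.521 0.022 0.05 ]
mark_locked 0.4 [326. 201.] [0.521 0.014 0.05 ]
bar 0.87 [324. 252.] [ 0.485 -0.209  0.065]
tube_a 0.94 [328. 249.] [ 0.5   -0.174  0.039]
tube_a 0.85 [284. 376.] [ 0.371 -0.511  0.039]
tube_a 0.84 [327. 285.] [ 0.483 -0.294  0.039]
tray 0.74 [312. 182.] [0.501 0.186 0.   ]
tape_case 0.65 [232. 336.] [ 0.263 -0.38   0.   ]
tape_case 0.56 [323. 252.] [ 0.493 -0.142  0.   ]
mug 0.91 [235. 164.] [0.248 0.318 0.   ]
1.3
```

Run:
```python
from h import *
a=np.load("top0.npz")["im"][80:320,180:540]
cv2.imwrite("pics/t0c.png",cv2.resize(a[:,:,::-1],None,fx=2.2,fy=2.2,interpolation=cv2.INTER_CUBIC))
```

```text
(no output)
```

View pics/t0c.png

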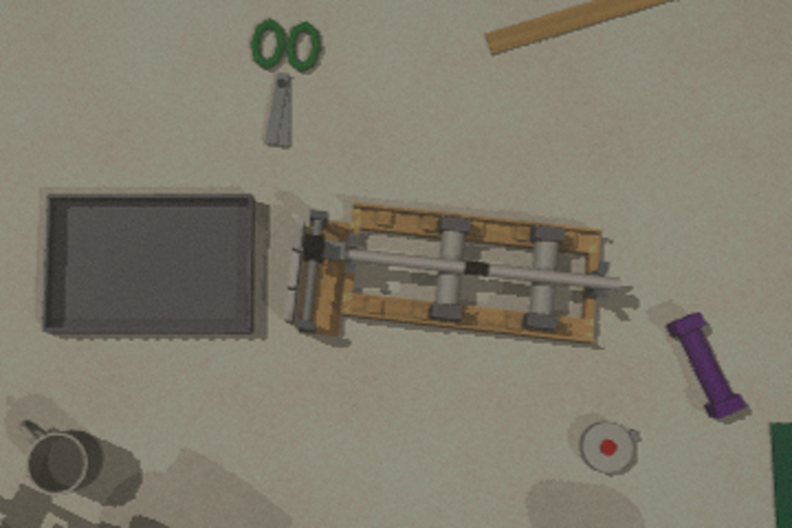

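View pics/side0.png

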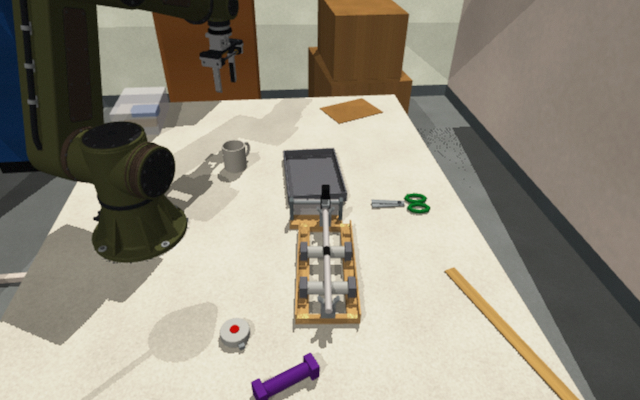

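The pictures show the bar over two tubes (slots y=+30 and −90), with the keeper locked at crop px (313,247). The tray is on the +y side, and the purple tube is a look-alike. Next I refine the poses using depth.

Run:
```python
from h import *
a=np.load("top0.npz");im,d,K,T=[a[k] for k in("im","d","K","T")]
P=cloud(K,T,d)
im2,d2,K,T=cam("top")
def reg(t,i=0):
    q=ctrl.cut_out("top",t); return [(x["score"],x["region"]) for x in q]
for t in["bar","tube_a","tray","rack","keeper_grip"]:
    for s,m in reg(t)[:4]:
        p=P[m&(d>0)]
        if len(p)<20: continue
        zt=np.percentile(p[:,2],[5,50,95])
        r=cv2.minAreaRect(p[:,:2].astype(np.float32)*1000)
        e,v=np.linalg.eigh(np.cov(p[:,:2].T))
        print(t,round(s,2),len(p),zt.round(3),np.round(r[0]),np.round(r[1]),round(r[2],1),"mean",p.mean(0).round(3),"ax",v[:,1].round(3))
p=P.reshape(-1,3)
s=p[(p[:,2]>.085)&(p[:,2]<.14)&(abs(p[:,0]-.51)<.08)&(abs(p[:,1])<.06)];print("fin",len(s),s.mean(0),s.min(0),s.max(0))
s=p[(p[:,2]>.022)&(p[:,2]<.05)&(abs(p[:,0]-.5)<.15)&(p[:,1]>.04)&(p[:,1]<.37)];r=cv2.minAreaRect(s[:,:2].astype(np.float32)*1000);print("trayrim",len(s),r)
```

```text
bar 0.6 654 [0.067 0.072 0.076] [ 491. -216.] [339.  16.] 83.6 mean [ 0.491 -0.215  0.072] ax [0.11  0.994]
tube_a 0.97 570 [0.02  0.033 0.04 ] [ 373. -513.] [137.  53.] 23.4 mean [ 0.369 -0.503  0.032] ax [-0.908 -0.419]
tube_a 0.83 517 [0.036 0.054 0.06 ] [ 485. -303.] [ 44. 136.] 83.7 mean [ 0.483 -0.298  0.052] ax [-0.994  0.112]
tube_a 0.78 510 [0.04  0.054 0.061] [ 497. -183.] [ 40. 136.] 83.6 mean [ 0.495 -0.181  0.052] ax [-0.994  0.11 ]
tray 0.9 6000 [0.001 0.006 0.033] [505. 208.] [181. 271.] 0.0 mean [0.506 0.21  0.009] ax [-0.007  1.   ]
rack 0.83 3402 [0.005 0.022 0.082] [ 495. -179.] [407. 173.] 88.1 mean [ 0.492 -0.14   0.031] ax [0.018 1.   ]
keeper_grip 0.57 187 [0.075 0.087 0.122] [520. -18.] [39. 55.] 2.5 mean [ 0.512 -0.019  0.096] ax [-0.021  1.   ]
fin 116 [ 0.51270661 -0.01579867  0.10858596] [ 0.48858973 -0.056505    0.08502221] [0.52497288 0.00230246 0.12374294]
trayrim 729 ((505.06695556640625, 208.22012329101562), (179.98809814453125, 271.2607116699219), 0.07226573675870895)
```

```bash
cat >> h.py <<'E'
def go(x,y,z,yaw):
    o=ctrl.get_obs();M=R.from_euler('xyz',o["eef_rot"])
    s=M.inv().apply(np.array([x,y,z])-o["ee_pos"])/.05
    w=(M.inv()*R.from_euler('xyz',[np.pi,0,yaw])).as_rotvec()
    print("shift",s.round(3).tolist(),"turn",w.round(3).tolist(),"dist",round(np.linalg.norm(s),1))
C=np.array([.4925,-.212]);YR=-.11
def rk(x,y):
    c,s=np.cos(YR),np.sin(YR); return C+[c*x-s*y,s*x+c*y]
E
python3 - <<'E'
from h import *
print(np.array(ctrl.camera_params("wrist")["T_tool_cam"]).round(3),ctrl.camera_params("wrist")["intrinsics"])
print(rk(0,203)if 0 else rk(0,.203))
go(.47,-.06,.32,1.46)
E
```

```text
[[ 0.001 -0.965 -0.264  0.078]
 [ 1.     0.     0.    -0.   ]
 [-0.    -0.264  0.965 -0.166]
 [ 0.     0.     0.     1.   ]] [[299.0294874    0.         315.69750535]
 [  0.         299.0294874  203.26139334]
 [  0.           0.           1.        ]]
[ 0.514785   -0.01022691]
shift [-9.022, -8.101, -2.011] turn [-0.0, -0.0, 1.244] dist 12.3
```

>>> move_arm(targets=[[1,-9.02,-8.1,-2,0,0,1.244],[1,-9.02,-8.1,-2,0,0,1.244],[1,-9.02,-8.1,-2,0,0,1.244],[1,-9.02,-8.1,-2,0,0,1.244],[1,-9.02,-8.1,-2,0,0,1.244],[1,-9.02,-8.1,-2,0,0,1.244],[1,-9.02,-8.1,-2,0,0,1.244],[1,-9.02,-8.1,-2,0,0,1.244],[1,-9.02,-8.1,-2,0,0,1.244],[1,-9.02,-8.1,-2,0,0,1.244],[1,-9.02,-8.1,-2,0,0,1.244],[1,-9.02,-8.1,-2,0,0,1.244]])

```text
time_s: 2.8
ee_pos: [0.4647, -0.049, 0.3177]
eef_rot: [3.141, 0.0, 1.46]
force: [-0.1, -0.1, 0.3]
grip_width: 0.0942
grip_force: 0.0
```

```bash
cat > look.py <<'E'
from h import *
import sys
im,d,K,T=cam("wrist");P=cloud(K,T,d)
save(sys.argv[1],im);np.savez("w.npz",im=im,d=d,K=K,T=T)
Z=dict(bracket_1=.057,keeper_grip=.119,keeper_line=.065,mark_open=.05,mark_locked=.05,bar=.073,tube_a=.039)
for t in sys.argv[2:]:
    for q in ctrl.tip_of("wrist",t)[:3]:
        u=q["point"];i=min(399,max(0,int(u[1]))),min(639,max(0,int(u[0])))
        w=P[i];a=atz(K,T,u,Z.get(t,w[2]));
        print(t,round(q["score"],2),np.round(u),"depthpt",w.round(4),"atz",a.round(4),"rack",(np.array([[np.cos(YR),np.sin(YR)],[-np.sin(YR),np.cos(YR)]])@(a[:2]-C)).round(4))
E
python3 look.py w1 keeper_grip keeper_line mark_open mark_locked bracket_1 bar tube_a
python3 - <<'E'
from h import *
a=np.load("w.npz");P=cloud(a["K"],a["T"],a["d"]).reshape(-1,3)
s=P[(P[:,2]>.112)&(P[:,2]<.13)&(abs(P[:,0]-.51)<.08)&(abs(P[:,1]+.01)<.05)];print("fin top",len(s),s.mean(0),s.min(0),s.max(0))
v=(P[:,:2]-C);c,n=np.cos(YR),np.sin(YR);x=c*v[:,0]+n*v[:,1];y=-n*v[:,0]+c*v[:,1]
for lo in(-.14,-.1,-.04,0,.05,.1,.13):
    m=(abs(y-lo)<.006)&(abs(x)<.03)&(P[:,2]>.066)&(P[:,2]<.085)
    if m.sum()>5:print("bar",lo,m.sum(),x[m].mean().round(4),x[m].min().round(4),x[m].max().round(4),np.percentile(P[m,2],95).round(4))
E
```

```text
keeper_grip 0.58 [352. 148.] depthpt [ 0.511  -0.0067  0.1191] atz [ 0.5116 -0.0076  0.119 ] rack [-0.0034  0.2052]
keeper_line 0.63 [346. 129.] depthpt [0.5128 0.0127 0.0557] atz [0.5121 0.0126 0.065 ] rack [-0.0051  0.2254]
mark_open 0.69 [349. 127.] depthpt [0.5154 0.0152 0.0595] atz [0.5174 0.0142 0.05  ] rack [-1.000e-04  2.276e-01]
mark_open 0.59 [308. 122.] depthpt [ 4.585e-01  2.810e-02 -4.000e-04] atz [0.461  0.0272 0.05  ] rack [-0.0576  0.2343]
mark_locked 0.76 [348. 126.] depthpt [0.5147 0.0179 0.0551] atz [0.5162 0.0164 0.05  ] rack [-0.0015  0.2297]
bracket_1 0.96 [341. 356.] depthpt [ 0.4725 -0.3467  0.0735] atz [ 0.4731 -0.3636  0.057 ] rack [-0.0027 -0.1529]
bracket_1 0.59 [345. 177.] depthpt [ 0.5044 -0.0496  0.0733] atz [ 0.5062 -0.0538  0.057 ] rack [-0.0037  0.1588]
bar 0.73 [346. 278.] depthpt [ 0.4926 -0.2073  0.0723] atz [ 0.4931 -0.2078  0.073 ] rack [0.0002 0.0042]
tube_a 0.71 [342. 256.] depthpt [ 0.4898 -0.17    0.0724] atz [ 0.4914 -0.1863  0.039 ] rack [-0.004   0.0254]
tube_a 0.5 [346. 318.] depthpt [ 0.4744 -0.0223  0.4164] atz [ 0.4882 -0.3033  0.039 ] rack [ 0.0057 -0.0913]
fin top 367 [ 0.51228806 -0.00755572  0.11886951] [ 0.50083015 -0.02013377  0.11208325] [0.52368228 0.00441968 0.12108262]
bar -0.14 55 -0.004 -0.0112 0.0039 0.0737
bar -0.04 67 -0.0039 -0.0114 0.0045 0.074
bar 0 73 -0.0036 -0.0108 0.0049 0.0744
bar 0.05 73 -0.0038 -0.0102 0.0034 0.0739
bar 0.1 84 -0.004 -0.0112 0.0034 0.074
bar 0.13 89 -0.0035 -0.0105 0.004 0.0741
```

View pics/w1.png

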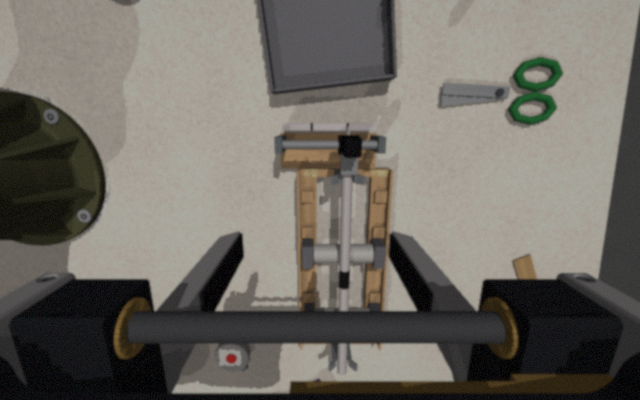

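The wrist view shows the keeper fin at px (350,147), the locked mark at (348,127), the open mark at (310,127), and the bar's band at (344,278).

```bash
sed -i 's/^C=np.*/C=np.array([.489,-.209]);YR=-.11/' h.py
python3 - <<'E'
from h import *
go(.5123,-.0076,.15,1.461);go(.5123,-.0076,.099,1.461)
E
```

```text
shift [0.863, 0.874, 3.343] turn [0.0, -0.0, 0.001] dist 3.6
shift [0.863, 0.874, 4.363] turn [0.0, -0.0, 0.001] dist 4.5
```

>>> move_arm(targets=[[0.2,0.863,0.874,1,0,0,0],[0.2,0.863,0.874,2,0,0,0],[0.2,0.863,0.874,3,0,0,0],[0.2,0.863,0.874,3.4,0,0,0],[0.2,0.863,0.874,3.4,0,0,0],[0.2,0.863,0.874,3.9,0,0,0],[0.2,0.863,0.874,4.36,0,0,0],[0.2,0.863,0.874,4.36,0,0,0],[0.2,0.863,0.874,4.36,0,0,0]], grip_force=15)

```text
time_s: 4.1
ee_pos: [0.5134, -0.0086, 0.1013]
eef_rot: [3.14, -0.0, 1.46]
force: [-0.5, 0.0, 0.8]
grip_width: 0.0567
grip_force: 0.0
```

```bash
python3 look.py w2 keeper_grip keeper_line mark_locked mark_open
```

```text
keeper_grip 0.72 [315. 254.] depthpt [ 5.122e-01 -1.000e-04  1.196e-01] atz [ 0.5126 -0.0006  0.119 ] rack [0.0005 0.2097]
keeper_line 0.59 [315. 199.] depthpt [0.5144 0.0155 0.0598] atz [0.5148 0.0162 0.065 ] rack [0.0009 0.2267]
mark_locked 0.56 [313. 193.] depthpt [0.5125 0.0181 0.0548] atz [0.5128 0.0167 0.05  ] rack [-0.0011  0.2269]
mark_open 0.78 [243. 195.] depthpt [0.4624 0.0229 0.0548] atz [0.4612 0.0214 0.05  ] rack [-0.0529  0.2259]
```

View pics/w2.png

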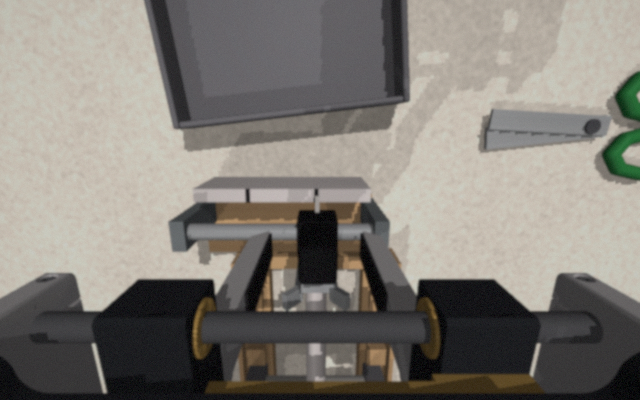

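The view is centred: fin at px (317,240), locked mark at (316,195), open mark at (247,195). Next: grip, slide, check.

>>> move_arm(targets=[[-0.8,0,0,0,0,0,0],[-0.8,0,0,0,0,0,0],[-0.8,0,0,0,0,0,0],[-0.8,0,0,0,0,0,0],[-0.8,0,-0.2,0,0,0,0],[-0.8,0,-0.4,0,0,0,0],[-0.8,0,-0.6,0,0,0,0],[-0.8,0,-0.8,0,0,0,0],[-0.8,0,-1.0,0,0,0,0],[-0.8,0,-1.0,0,0,0,0],[-0.8,0,-1.0,0,0,0,0]], grip_force=20)

```text
time_s: 5.45
ee_pos: [0.4624, -0.0032, 0.0992]
eef_rot: [-3.141, 0.0, 1.46]
force: [-2.4, -0.6, 3.6]
grip_width: 0.022
grip_force: 20.0
```

```bash
python3 look.py w3 keeper_line mark_open
python3 - <<'E'
import cv2
i=cv2.imread("pics/w3.png")[150:310,150:400];cv2.imwrite("pics/w3c.png",cv2.resize(i,None,fx=3,fy=3,interpolation=cv2.INTER_CUBIC))
E
```

```text
keeper_line 0.74 [315. 195.] depthpt [0.4629 0.0232 0.0551] atz [0.4638 0.0249 0.065 ] rack [-0.0508  0.2297]
mark_open 0.68 [315. 195.] depthpt [0.4629 0.0232 0.0551] atz [0.4631 0.0213 0.05  ] rack [-0.051   0.2261]
mark_open 0.56 [317. 193.] depthpt [0.4645 0.0245 0.0551] atz [0.4649 0.0226 0.05  ] rack [-0.0494  0.2276]
```

View pics/w3c.png

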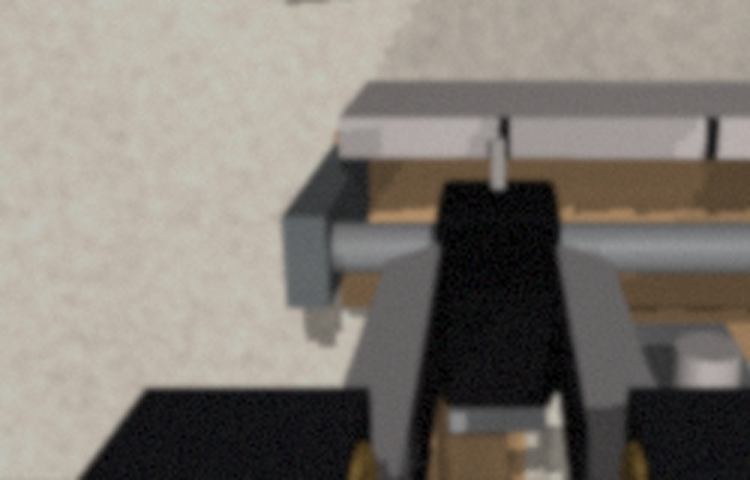

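Pointer at crop px (498,165) against the open mark at (503,130), so it is about 1 mm past. I nudge it back 1 mm, release, and go above the bar.

>>> move_arm(targets=[[-0.8,0,0.025,0,0,0,0],[-0.8,0,0.025,0,0,0,0],[-0.8,0,0.025,0,0,0,0],[0,0,0.025,0,0,0,0],[0,0,0.025,0,0,0,0],[0,0,0.025,0,0,0,0],[0,0,0.025,-0.5,0,0,0],[0,0,0.025,-1.3,0,0,0],[0,0,0.025,-1.3,0,0,0]])

```text
time_s: 6.5
ee_pos: [0.466, -0.0035, 0.1683]
eef_rot: [3.135, -0.0, 1.46]
force: [-0.1, -0.8, -0.7]
grip_width: 0.0469
grip_force: 0.0
```

```bash
python3 look.py w4 keeper_line mark_open
python3 - <<'E'
from h import *
p=rk(0,0);go(*p,.15,1.461)
E
```

```text
keeper_line 0.74 [312. 180.] depthpt [0.4649 0.0221 0.0608] atz [0.4654 0.0223 0.065 ] rack [-0.0488  0.2273]
keeper_line 0.54 [588. 123.] depthpt [0.7588 0.0397 0.009 ] atz [0.7098 0.0451 0.065 ] rack [0.1916 0.2769]
mark_open 0.78 [313. 180.] depthpt [0.4649 0.0221 0.0608] atz [0.4651 0.0192 0.05  ] rack [-0.0488  0.2242]
mark_open 0.6 [361. 381.] depthpt [ 0.4928 -0.1995  0.0737] atz [ 0.4949 -0.2252  0.05  ] rack [ 0.0076 -0.0155]
shift [-4.032, 0.955, 0.269] turn [-0.001, -0.0, -0.001] dist 4.2
```

>>> move_arm(targets=[[0,-1,0.2,0,0,0,0],[0,-2,0.5,0,0,0,0],[0,-3,0.8,0.1,0,0,0],[0,-4.03,0.955,0.27,0,0,0],[0,-4.03,0.955,0.27,0,0,0],[0,-4.03,0.955,0.27,0,0,0],[0,-4.03,0.955,0.27,0,0,0]])

```text
time_s: 7.35
ee_pos: [0.489, -0.2079, 0.1499]
eef_rot: [-3.14, -0.001, 1.46]
force: [-0.6, 1.1, -0.4]
grip_width: 0.0469
grip_force: 0.0
```

```bash
python3 look.py w5 bar
python3 - <<'E'
from h import *
a=np.load("w.npz");P=cloud(a["K"],a["T"],a["d"]);g=a["im"].max(-1)
m=(P[...,2]>.062)&(P[...,2]<.08)&(g<60);q=P[m]@np.eye(3)
c,s=np.cos(YR),np.sin(YR);v=q[:,:2]-C;x=c*v[:,0]+s*v[:,1];y=-s*v[:,0]+c*v[:,1]
k=(abs(x)<.015)&(abs(y)<.05);print("band",k.sum(),x[k].mean(),y[k].min(),y[k].max())
q=P.reshape(-1,3);v=q[:,:2]-C;x=c*v[:,0]+s*v[:,1];y=-s*v[:,0]+c*v[:,1];k=(abs(x)<.03)&(y>-.01)&(y<.14)&(q[:,2]>.066)&(q[:,2]<.08);print("bar x",x[k].mean(),x[k].min(),x[k].max())
go(*rk(0,0),.06,1.461)
E
```

```text
band 547 0.0006276266391965133 -0.015443663707796455 0.013398390938466995
bar x 0.0006517388471544113 -0.007303288494943972 0.008684930624541707
shift [-0.03, -0.005, 1.812] turn [-0.0, -0.0, 0.0] dist 1.8
```

View pics/w5.png

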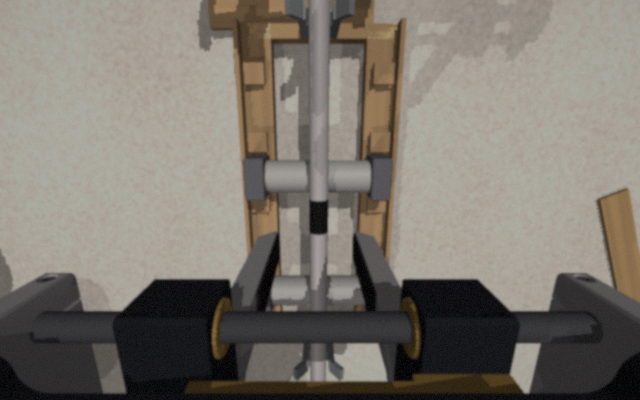

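Band at px (319,215), rack (0.6,−1) mm. Descend and grip with the fingertips, so the bar can later reach the table.

>>> move_arm(targets=[[0,-0.04,0.01,0.5,0,0,0],[0,-0.04,0.01,1,0,0,0],[0,-0.04,0.01,1.53,0,0,0],[0,-0.04,0.01,1.53,0,0,0],[0,-0.04,0.01,1.53,0,0,0],[-0.9,-0.04,0.01,1.53,0,0,0],[-0.9,-0.04,0.01,1.53,0,0,0],[-0.9,-0.04,0.01,1.53,0,0,0],[-0.9,-0.04,0.01,1.53,0,0,0]], grip_force=40)

```text
time_s: 8.35
ee_pos: [0.4897, -0.2111, 0.0746]
eef_rot: [3.141, 0.0, 1.46]
force: [1.1, 0.8, -0.8]
grip_width: 0.0182
grip_force: 0.0
```

>>> move_arm(targets=[[-0.9,0,0,0,0,0,0],[-0.9,0,0,0,0,0,0],[-0.9,0,0,-0.1,0,0,0],[-0.9,0,0,-0.25,0,0,0],[-0.9,0,0,-0.4,0,0,0],[-0.9,0,0,-0.6,0,0,0],[-0.9,0,0,-0.9,0,0,0],[-0.9,0,0,-1.2,0,0,0],[-0.9,0,0,-1.6,0,0,0],[-0.9,0,0,-1.6,0,0,0]])

```text
time_s: 9.35
ee_pos: [0.4906, -0.2115, 0.157]
eef_rot: [3.137, 0.002, 1.46]
force: [-0.8, -0.4, -2.2]
grip_width: 0.0147
grip_force: 40.0
```

```bash
python3 look.py w6 bar
python3 - <<'E'
from h import *
o=ctrl.get_obs();print(o["grip_width"],o["ee_pos"])
a=np.load("w.npz");q=cloud(a["K"],a["T"],a["d"]).reshape(-1,3)
c,s=np.cos(YR),np.sin(YR);v=q[:,:2]-C;x=c*v[:,0]+s*v[:,1];y=-s*v[:,0]+c*v[:,1]
for y0 in(.04,.08,.12,.15,.17):
    k=(abs(x)<.02)&(abs(y-y0)<.008)&(q[:,2]>.1)
    if k.any(): print(y0,k.sum(),x[k].mean(),q[k,2].max())
go(*rk(.14,0),.155,1.461);go(*rk(.14,0),.0165,1.461)
E
```

```text
bar 0.83 [320. 246.] depthpt [ 0.4919 -0.2062  0.1566] atz [ 0.4897 -0.2431  0.073 ] rack [ 0.0045 -0.0338]
0.014886170148835335 [ 0.48952509 -0.21098258  0.15409076]
0.04 757 0.0004786067223176227 0.2651673073340838
0.08 1908 0.00026746135050152443 0.32246814737744434
0.12 1068 0.0005978158272145073 0.1578052261468412
shift [0.041, 2.785, -0.017] turn [0.0, 0.0, -0.001] dist 2.8
shift [0.042, 2.784, 2.753] turn [0.0, 0.0, -0.001] dist 3.9
```

>>> move_arm(targets=[[-0.9,0.04,0.7,0,0,0,0],[-0.9,0.04,1.4,0,0,0,0],[-0.9,0.04,2.1,0,0,0,0],[-0.9,0.04,2.78,0,0,0,0],[-0.9,0.04,2.78,0.4,0,0,0],[-0.9,0.04,2.78,1.1,0,0,0],[-0.9,0.04,2.78,1.8,0,0,0],[-0.9,0.04,2.78,2.3,0,0,0],[-0.9,0.04,2.78,2.6,0,0,0],[-0.9,0.04,2.78,2.65,0,0,0],[-0.9,0.04,2.78,2.68,0,0,0],[-0.9,0.04,2.78,2.68,0,0,0]])

```text
time_s: 10.65
ee_pos: [0.6285, -0.2246, 0.0213]
eef_rot: [3.14, 0.001, 1.46]
force: [-0.1, 0.1, -1.5]
grip_width: 0.0149
grip_force: 40.0
```

Run:
```python
from h import *
im,d,K,T=cam("wrist");q=cloud(K,T,d).reshape(-1,3);o=ctrl.get_obs();print(o["ee_pos"],o["force"],o["grip_width"])
c,s=np.cos(YR),np.sin(YR);v=q[:,:2]-C;x=c*v[:,0]+s*v[:,1];y=-s*v[:,0]+c*v[:,1]
for y0 in(.06,.1,.14,.17,.2):
    k=(abs(x-.14)<.03)&(abs(y-y0)<.008)
    print(y0,k.sum(),np.percentile(q[k,2],[3,50,97]).round(4), x[k&(q[:,2]>.011)].mean())
```

```text
[ 0.62854878 -0.22467831  0.02148552] [-0.02742678  0.26142687 -1.37519351] 0.01497892463409037
0.06 2667 [-0.0007  0.0008  0.0203] 0.13909973638273052
0.1 3173 [-0.0007  0.0008  0.0203] 0.13908321458972944
0.14 1551 [-0.0009  0.0005  0.0194] 0.13889921613047654Traceback (most recent call last):
  File "<stdin>", line 6, in <module>
    return _quantile_unchecked(
        a, q, axis, out, overwrite_input, method, keepdims, weights)
    return _ureduce(a,
                    func=_quantile_ureduce_func,
    ...<5 lines>...
                    overwrite_input=overwrite_input,
                    method=method)
    r = func(a, **kwargs)
    result = _quantile(arr,
                       quantiles=q,
    ...<2 lines>...
                       out=out,
                       weights=wgt)
    slices_having_nans = np.isnan(arr[-1, ...])
                                  ~~~^^^^^^^^^
IndexError: index -1 is out of bounds for axis 0 with size 0
```

>>> move_arm(targets=[[-0.9,0,0,0.04,0,0,0],[-0.9,0,0,0.08,0,0,0],[-0.9,0,0,0.09,0,0,0],[-0.9,0,0,0.09,0,0,0]])

```text
time_s: 11.1
ee_pos: [0.6284, -0.2246, 0.0175]
eef_rot: [3.14, 0.0, 1.46]
force: [-6.0, 1.8, 11.9]
grip_width: 0.0153
grip_force: 40.0
```

>>> move_arm(targets=[[-0.9,0,0,-0.01,0,0,0],[-0.3,0,0,-0.01,0,0,0],[-0.3,0,0,-0.01,0,0,0],[-0.3,0,0,-0.01,0,0,0],[-0.3,0,0,-0.5,0,0,0],[-0.3,0,0,-1.4,0,0,0],[-0.3,0,0,-2.4,0,0,0],[0.2,0,0,-3.4,0,0,0],[0.2,0,0,-4,0,0,0],[0.2,0,0,-4,0,0,0]], grip_force=30)

```text
time_s: 12.1
ee_pos: [0.6293, -0.2249, 0.2211]
eef_rot: [3.134, 0.002, 1.46]
force: [0.5, -1.1, 0.4]
grip_width: 0.0532
grip_force: 0.0
```

```bash
python3 look.py w7 bar tube_a
python3 - <<'E'
from h import *
im,d,K,T=cam("top");save("top1",im);P=cloud(K,T,d)
for t in("tube_a","bar"):
  for q in ctrl.cut_out("top",t)[:4]:
    p=P[q["region"]&(d>0)]
    if len(p)>30:
        r=cv2.minAreaRect(p[:,:2].astype(np.float32));print(t,round(q["score"],2),p.mean(0).round(4),np.round(r[0],4),np.round(r[1],3),r[2])
print("expected",rk(0,.03),rk(0,-.09))
for y in(.03,-.09):
  print("pick");go(*rk(0,y),.15,3.03)
E
```

```text
bar 0.77 [316. 183.] depthpt [ 0.6303 -0.2221  0.0174] atz [ 0.6314 -0.2118  0.073 ] rack [0.1418 0.0128]
tube_a 0.84 [193. 167.] depthpt [ 0.4974 -0.1814  0.0553] atz [ 0.4909 -0.1837  0.039 ] rack [-0.0008  0.0253]
tube_a 0.71 [ 0.4616 -0.0156  0.099 ] [ 0.4617 -0.0178] [0.045 0.02 ] 82.43672943115234
tube_a 0.64 [ 0.3733 -0.502   0.0299] [ 0.3753 -0.5077] [0.131 0.046] 23.283016204833984
tube_a 0.43 [ 0.4605 -0.3062  0.0599] [ 0.4499 -0.289 ] [0.074 0.182] 49.016963958740234
tube_a 0.43 [ 0.492  -0.1192  0.0352] [ 0.4929 -0.1822] [0.416 0.17 ] 88.36897277832031
bar 0.69 [ 0.6326 -0.1863  0.0145] [ 0.6308 -0.2253] [0.355 0.02 ] 83.69288635253906
expected [ 0.49229335 -0.17918132] [ 0.47911995 -0.29845605]
pick
shift [0.596, -2.786, 1.285] turn [-0.001, -0.002, -1.57] dist 3.1
pick
shift [-1.804, -2.783, 1.284] turn [-0.001, -0.002, -1.57] dist 3.6
```

View pics/w7.png

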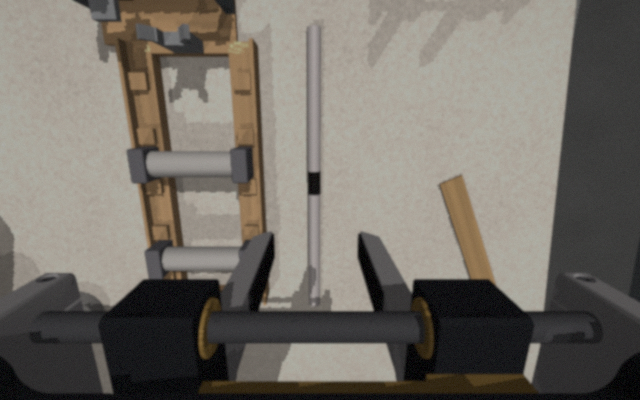

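The bar lies flat at px (314,180); tubes show at (190,163) and (200,258). Go to the tube at slot +30 first.

>>> move_arm(targets=[[0.3,0.6,-2.79,1.2,0,0,-1.57],[0.3,0.6,-2.79,1.2,0,0,-1.57],[0.3,0.6,-2.79,1.2,0,0,-1.57],[0.3,0.6,-2.79,1.2,0,0,-1.57],[0.3,0.6,-2.79,1.2,0,0,-1.57],[0.3,0.6,-2.79,1.2,0,0,-1.57],[0.3,0.6,-2.79,1.2,0,0,-1.57],[0.3,0.6,-2.79,1.2,0,0,-1.57],[0.3,0.6,-2.79,1.2,0,0,-1.57],[0.3,0.6,-2.79,1.2,0,0,-1.57],[0.3,0.6,-2.79,1.2,0,0,-1.57],[0.3,0.6,-2.79,1.2,0,0,-1.57]])

```text
time_s: 13.6
ee_pos: [0.4924, -0.179, 0.1549]
eef_rot: [3.141, -0.001, 3.031]
force: [-0.3, -0.1, 0.1]
grip_width: 0.0609
grip_force: 0.0
```

```bash
cat > tubes.py <<'E'
from h import *
im,d,K,T=cam("wrist");np.savez("w.npz",im=im,d=d,K=K,T=T);q=cloud(K,T,d).reshape(-1,3)
c,s=np.cos(YR),np.sin(YR);v=q[:,:2]-C;x=c*v[:,0]+s*v[:,1];y=-s*v[:,0]+c*v[:,1]
for lo in range(-120,120,10):
    k=(y*1000>=lo)&(y*1000<lo+10)&(abs(x)<.042)&(q[:,2]>.03)&(q[:,2]<.065)
    if k.sum()>20: print(lo,k.sum(),np.percentile(q[k,2],97).round(4))
    k=k&(q[:,2]<.09)
for y0 in(.03,-.09):
    k=(abs(y-y0)<.025)&(abs(x)<.042)&(q[:,2]>.042)&(q[:,2]<.06)
    if k.any(): print(y0,"mean",x[k].mean(),y[k].mean(),"ys",np.percentile(y[k],[1,99]),"xs",x[k].min(),x[k].max())
E
python3 tubes.py; python3 -c "
from h import *
go(*rk(0,.03),.039,3.031)"
```

```text
-110 154 0.0514
-100 788 0.0551
-90 1110 0.055
-80 824 0.0501
10 510 0.0519
20 932 0.0553
30 909 0.055
40 276 0.0495
0.03 mean -0.0015617878074321103 0.028641932408378555 ys [0.01427826 0.04293065] xs -0.04197792839123412 0.04195594898036029
-0.09 mean -0.0015945970213124753 -0.08695255421605087 ys [-0.10278966 -0.07590335] xs -0.041985405168087256 0.041975941147059735
shift [-0.001, -0.004, 2.32] turn [0.0, -0.001, -0.003] dist 2.3
```

>>> move_arm(targets=[[0.3,0,0,0.8,0,0,0],[0.3,0,0,1.6,0,0,0],[0.3,0,0,2.3,0,0,0],[0.3,0,0,2.3,0,0,0],[-0.6,0,0,2.3,0,0,0],[-0.6,0,0,2.3,0,0,0],[-0.6,0,0,2.3,0,0,0],[-0.6,0,0,2.3,0,0,0],[-0.6,0,0,2.3,0,0,0],[-0.6,0,0,2.0,0,0,0],[-0.6,0,0,1,0,0,0],[-0.6,0,0,0,0,0,0]], grip_force=35)

```text
time_s: 14.85
ee_pos: [0.492, -0.1788, 0.1567]
eef_rot: [3.141, -0.002, 3.03]
force: [0.1, -0.1, -0.5]
grip_width: 0.0293
grip_force: 35.0
```

```bash
python3 -c "
from h import *
o=ctrl.get_obs();print(o['grip_width'],o['grip_force'],o['ee_pos'])
go(.505,.258,.17,3.1416)"
```

```text
0.029275506870946707 34.99994516372681 [ 0.49196963 -0.17884818  0.15672327]
shift [0.717, 8.712, -0.259] turn [0.001, -0.002, -0.112] dist 8.7
```

>>> move_arm(targets=[[-0.6,0.1,1,-0.7,0,0,0],[-0.6,0.2,2,-0.7,0,0,-0.112],[-0.6,0.3,3,-0.7,0,0,-0.112],[-0.6,0.4,4,-0.7,0,0,-0.112],[-0.6,0.5,5,-0.7,0,0,-0.112],[-0.6,0.6,6,-0.7,0,0,-0.112],[-0.6,0.7,7,-0.7,0,0,-0.112],[-0.6,0.72,8,-0.7,0,0,-0.112],[-0.6,0.72,8.7,-0.7,0,0,-0.112],[-0.6,0.72,8.7,-0.7,0,0,-0.112],[-0.6,0.72,8.7,-0.7,0,0,-0.112]])

```text
time_s: 15.95
ee_pos: [0.505, 0.2577, 0.1904]
eef_rot: [-3.141, -0.001, -3.14]
force: [-0.1, -0.7, 0.1]
grip_width: 0.0291
grip_force: 35.0
```

```bash
python3 -c "
from h import *
o=ctrl.get_obs();print(o['grip_width'],o['grip_force'],o['ee_pos'],o['force'])
im,d,K,T=cam('wrist');save('w8',im)
go(.505,.258,.028,3.1416)"
```

```text
0.02910234227241649 34.9997878074646 [0.50501463 0.2576553  0.19037909] [-0.07071725 -0.66978888  0.10639973]
shift [0.003, 0.026, 3.251] turn [-0.0, -0.0, 0.0] dist 3.3
```

View pics/w8.png

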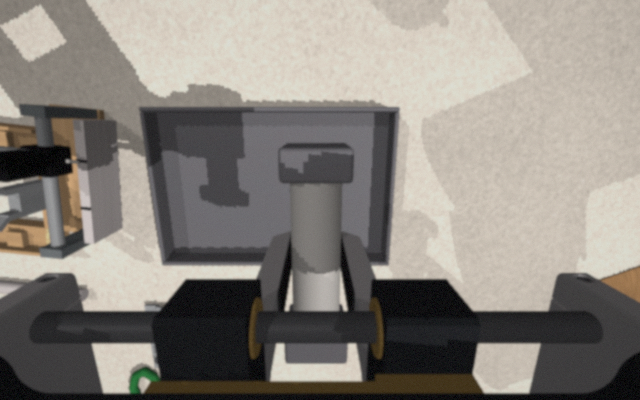

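The tube is held level and square, over the right part of the tray (px 315,250). Lower it.

>>> move_arm(targets=[[-0.6,0,0.02,1,0,0,0],[-0.6,0,0.02,2,0,0,0],[-0.6,0,0.02,2.8,0,0,0],[-0.6,0,0.02,3.15,0,0,0],[-0.6,0,0.02,3.22,0,0,0],[-0.6,0,0.02,3.26,0,0,0],[-0.6,0,0.02,3.28,0,0,0],[-0.6,0,0.02,3.28,0,0,0]])

```text
time_s: 16.8
ee_pos: [0.506, 0.2582, 0.0278]
eef_rot: [3.141, 0.002, 3.141]
force: [0.4, -1.3, -0.9]
grip_width: 0.0289
grip_force: 35.0
```

>>> move_arm(targets=[[-0.6,0,0,0.02,0,0,0],[-0.6,0,0,0.04,0,0,0],[-0.6,0,0,0.05,0,0,0],[-0.6,0,0,0.05,0,0,0]])

```text
time_s: 17.2
ee_pos: [0.5059, 0.2583, 0.0266]
eef_rot: [3.141, 0.002, -3.141]
force: [-8.4, -5.9, 23.5]
grip_width: 0.029
grip_force: 35.0
```

>>> move_arm(targets=[[-0.6,0,0,-0.02,0,0,0],[0,0,0,-0.02,0,0,0],[0,0,0,-0.02,0,0,0],[0,0,0,-0.02,0,0,0],[0,0,0,-0.5,0,0,0],[0.3,0,0,-1.4,0,0,0],[0.3,0,0,-2.4,0,0,0],[0.3,0,0,-3.2,0,0,0],[0.3,0,0,-3.2,0,0,0]])

```text
time_s: 18.1
ee_pos: [0.5072, 0.259, 0.1898]
eef_rot: [3.138, 0.008, -3.141]
force: [-1.0, 1.1, -0.2]
grip_width: 0.061
grip_force: 0.0
```

```bash
python3 -c "
from h import *
im,d,K,T=cam('wrist');P=cloud(K,T,d).reshape(-1,3);s=P[(P[:,2]>.035)&(P[:,2]<.06)&(abs(P[:,0]-.505)<.09)&(P[:,1]>.1)&(P[:,1]<.33)]
print(s.mean(0),s.min(0),s.max(0),ctrl.get_obs()['ee_pos'])
go(*rk(-.0,-.088),.155,3.031)"
```

```text
[0.50107812 0.25804437 0.0401651 ] [0.41521553 0.14312061 0.03500164] [0.56900191 0.30271378 0.04571028] [0.50616974 0.25856081 0.18638282]
shift [0.543, -11.102, 0.605] turn [0.002, 0.004, 0.111] dist 11.1
```

>>> move_arm(targets=[[0.3,0.05,-1,0,0,0,0],[0.3,0.1,-2,0,0,0,0.05],[0.3,0.2,-3,0,0,0,0.11],[0.3,0.25,-4,0,0,0,0.11],[0.3,0.3,-5,0,0,0,0.11],[0.3,0.35,-6,0,0,0,0.11],[0.3,0.4,-7,0,0,0,0.11],[0.3,0.45,-8,0,0,0,0.11],[0.3,0.5,-9,0,0,0,0.11],[0.3,0.54,-10,0.2,0,0,0.11],[0.3,0.54,-11.1,0.6,0,0,0.11],[0.3,0.54,-11.1,0.6,0,0,0.11]])

```text
time_s: 19.35
ee_pos: [0.4766, -0.3, 0.1502]
eef_rot: [3.14, -0.004, 3.028]
force: [0.1, -0.2, 0.0]
grip_width: 0.0606
grip_force: 0.0
```

```bash
python3 tubes.py; python3 -c "
from h import *
go(*rk(0,-.089),.040,3.031)"
```

```text
-110 474 0.0513
-100 952 0.0553
-90 940 0.0552
-80 336 0.0502
-0.09 mean -0.0016986297819774278 -0.09071724881469594 ys [-0.10503209 -0.07637851] xs -0.0419974634014595 0.04194933712245934
shift [-0.052, 0.036, 2.211] turn [0.002, -0.004, -0.003] dist 2.2
```

>>> move_arm(targets=[[0.3,-0.05,0,0.8,0,0,0],[0.3,-0.05,0,1.6,0,0,0],[0.3,-0.05,0,2.2,0,0,0],[0.3,-0.05,0,2.2,0,0,0],[-0.6,-0.05,0,2.2,0,0,0],[-0.6,-0.05,0,2.2,0,0,0],[-0.6,-0.05,0,2.2,0,0,0],[-0.6,-0.05,0,2.2,0,0,0],[-0.6,-0.05,0,2.2,0,0,0],[-0.6,-0.05,0,1.9,0,0,0],[-0.6,-0.05,0,1,0,0,0],[-0.6,-0.05,0,0,0,0,0]])

```text
time_s: 20.6
ee_pos: [0.4803, -0.2966, 0.1555]
eef_rot: [3.14, -0.002, 3.032]
force: [0.9, -0.9, -0.3]
grip_width: 0.0289
grip_force: 35.0
```

```bash
python3 -c "
from h import *
o=ctrl.get_obs();print(o['grip_width'],o['grip_force'],o['ee_pos'])
go(.505,.163,.19,3.1416)"
```

```text
0.02889190760171332 34.999516010284424 [ 0.48027636 -0.29663736  0.15546043]
shift [0.519, 9.192, -0.678] turn [0.001, -0.002, -0.11] dist 9.2
```

>>> move_arm(targets=[[-0.6,0.05,1,-0.7,0,0,0],[-0.6,0.1,2,-0.7,0,0,0],[-0.6,0.2,3,-0.7,0,0,-0.05],[-0.6,0.25,4,-0.7,0,0,-0.11],[-0.6,0.3,5,-0.7,0,0,-0.11],[-0.6,0.4,6,-0.7,0,0,-0.11],[-0.6,0.5,7,-0.7,0,0,-0.11],[-0.6,0.52,8,-0.7,0,0,-0.11],[-0.6,0.52,8.8,-0.7,0,0,-0.11],[-0.6,0.52,9.19,-0.7,0,0,-0.11],[-0.6,0.52,9.19,-0.7,0,0,-0.11],[-0.6,0.52,9.19,-0.7,0,0,-0.11]])

```text
time_s: 21.8
ee_pos: [0.5053, 0.1623, 0.1896]
eef_rot: [-3.141, 0.0, -3.141]
force: [0.2, -0.1, -0.7]
grip_width: 0.0289
grip_force: 35.0
```

```bash
python3 -c "
from h import *
o=ctrl.get_obs();print(o['grip_width'],o['grip_force'],o['ee_pos'],o['force'])
im,d,K,T=cam('wrist');save('w9',im)
go(.505,.163,.028,3.1416)"
```

```text
0.028875795676963346 34.999703764915466 [0.50530738 0.16225062 0.18964566] [ 0.1709498  -0.05947389 -0.73445935]
shift [0.008, 0.026, 3.232] turn [-0.0, 0.0, -0.0] dist 3.2
```

View pics/w9.png

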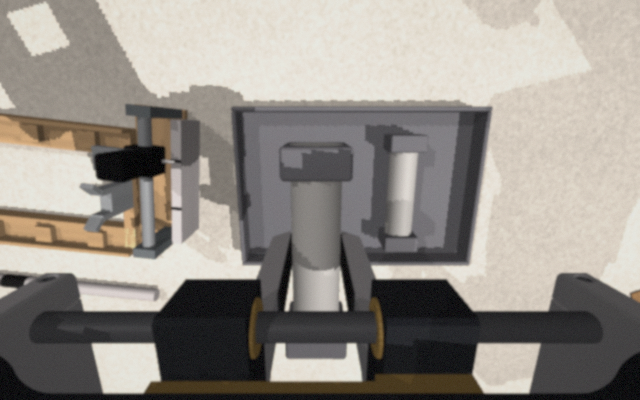

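First tube lies flat in the tray at px (402,195). The second is held square at (315,240), and the rack is empty.

>>> move_arm(targets=[[-0.6,0,0.02,1,0,0,0],[-0.6,0,0.02,2,0,0,0],[-0.6,0,0.02,2.8,0,0,0],[-0.6,0,0.02,3.15,0,0,0],[-0.6,0,0.02,3.22,0,0,0],[-0.6,0,0.02,3.26,0,0,0],[-0.6,0,0.02,3.27,0,0,0],[-0.6,0,0.02,3.27,0,0,0]])

```text
time_s: 22.65
ee_pos: [0.506, 0.1628, 0.0266]
eef_rot: [3.141, 0.001, 3.141]
force: [-0.6, -1.3, 3.0]
grip_width: 0.0292
grip_force: 35.0
```

Contact is starting, so release, rise, and view the tray.

>>> move_arm(targets=[[-0.6,0,0,0.02,0,0,0],[0,0,0,0.01,0,0,0],[0,0,0,0,0,0,0],[0,0,0,0,0,0,0],[0,0,0,-0.5,0,0,0],[0,0,0,-1.4,0,0,0],[0,0,0,-2.4,0,0,0],[0,0,0,-3.4,0,0,0],[0,0,0,-4.4,0,0,0],[0,0,0,-4.4,0,0,0]])

```text
time_s: 23.65
ee_pos: [0.5073, 0.164, 0.2524]
eef_rot: [3.139, 0.01, -3.141]
force: [-0.2, 0.7, -0.2]
grip_width: 0.047
grip_force: 0.0
```

```bash
python3 look.py w10 tube_a
python3 - <<'E'
from h import *
a=np.load("w.npz");P=cloud(a["K"],a["T"],a["d"])
for y in(.163,.258):
    s=P.reshape(-1,3);s=s[(abs(s[:,1]-y)<.025)&(abs(s[:,0]-.505)<.08)];k=s[s[:,2]>.03];print(y,k.mean(0),np.percentile(k[:,2],[50,97]),k.min(0),k.max(0))
p=rk(.14,0);go(*p,.22,1.461)
E
```

```text
tube_a 0.95 [304. 159.] depthpt [0.4773 0.1487 0.039 ] atz [0.4776 0.1493 0.039 ] rack [-0.0506  0.3549]
tube_a 0.73 [385. 178.] depthpt [0.5017 0.2528 0.0381] atz [0.5017 0.2536 0.039 ] rack [-0.0382  0.4612]
0.163 [0.48114651 0.15849702 0.31854257] [0.35307424 0.41720139] [0.42517299 0.13800035 0.03007626] [0.54790849 0.18799766 0.41720139]
0.258 [0.48830876 0.24103597 0.28117182] [0.34710485 0.35980351] [0.44026391 0.23301083 0.03006616] [0.5690149  0.27713474 0.3625756 ]
shift [-2.448, -7.758, 0.524] turn [0.002, 0.001, 1.681] dist 8.2
```

>>> move_arm(targets=[[0,-2.4,-7.76,0.3,0,0,1.68],[0,-2.4,-7.76,0.3,0,0,1.68],[0,-2.4,-7.76,0.3,0,0,1.68],[0,-2.4,-7.76,0.3,0,0,1.68],[0,-2.4,-7.76,0.3,0,0,1.68],[0,-2.4,-7.76,0.3,0,0,1.68],[0,-2.4,-7.76,0.3,0,0,1.68],[0,-2.4,-7.76,0.3,0,0,1.68],[0,-2.4,-7.76,0.3,0,0,1.68],[0,-2.4,-7.76,0.3,0,0,1.68],[0,-2.4,-7.76,0.3,0,0,1.68],[0,-2.4,-7.76,0.3,0,0,1.68]])

```text
time_s: 24.95
ee_pos: [0.6252, -0.2245, 0.2284]
eef_rot: [-3.139, -0.001, 1.458]
force: [1.0, 0.3, 0.1]
grip_width: 0.047
grip_force: 0.0
```

```bash
cat > bar.py <<'E'
from h import *
im,d,K,T=cam("wrist");P=cloud(K,T,d)
g=im.max(-1);q=P.reshape(-1,3);c,s=np.cos(YR),np.sin(YR);v=q[:,:2]-C;x=c*v[:,0]+s*v[:,1];y=-s*v[:,0]+c*v[:,1];g=g.reshape(-1)
k=(abs(x-.14)<.03)&(abs(y)<.04)&(q[:,2]>.008)&(q[:,2]<.03)&(g<70);print("band",k.sum(),x[k].mean(),np.percentile(y[k],[1,99]))
k=(abs(x-.14)<.03)&(y>-.05)&(y<.17)&(q[:,2]>.010)&(q[:,2]<.03);f=np.polyfit(y[k],x[k],1);print("line",f,"top",np.percentile(q[k,2],95))
E
python3 bar.py
python3 - <<'E'
from h import *
im,d,K,T=cam("top");save("top2",im);P=cloud(K,T,d)
for q in ctrl.cut_out("top","tube_a")[:4]:
    p=P[q["region"]&(d>0)]
    if len(p)>30:
        r=cv2.minAreaRect(p[:,:2].astype(np.float32));print(round(q["score"],2),p.mean(0).round(4),np.round(r[0],4),np.round(r[1],3),r[2],np.percentile(p[:,2],[3,97]))
cv2.imwrite("pics/t2c.png",cv2.resize(im[130:270,190:420,::-1],None,fx=3,fy=3,interpolation=cv2.INTER_CUBIC))
go(*rk(.14,0),.018,1.461)
E
```

```text
band 262 0.13875300602455695 [-0.01332684  0.01449378]
line [-0.00025753  0.13877322] top 0.01724991088533759
0.89 [0.5081 0.2542 0.038 ] [0.5077 0.2588] [0.13  0.042] 0.029433082789182663 [0.02347374 0.04720502]
0.81 [0.4835 0.1451 0.0376] [0.4838 0.1478] [0.04  0.131] 89.18285369873047 [0.0214798  0.04686106]
0.81 [ 0.3728 -0.5024  0.0311] [ 0.377  -0.5073] [0.126 0.046] 23.5371150970459 [0.01126662 0.04086916]
shift [0.003, 0.061, 4.232] turn [-0.001, -0.0, 0.005] dist 4.2
```

View pics/t2c.png

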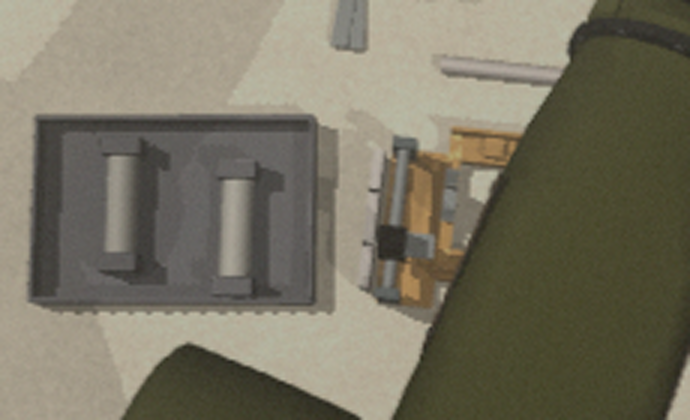

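Both tubes lie in the tray, at crop px (122,205) and (236,228). The second was knocked about 2 cm but is still inside, and I will check that it is flat. Regrip the bar now.

>>> move_arm(targets=[[0,0,0.037,1,0,0,0],[0,0,0.037,2,0,0,0],[0,0,0.037,3,0,0,0],[0,0,0.037,3.8,0,0,0],[0,0,0.037,4.15,0,0,0],[0,0,0.037,4.23,0,0,0],[0,0,0.037,4.23,0,0,0],[-0.9,0,0.037,4.23,0,0,0],[-0.9,0,0.037,4.23,0,0,0],[-0.9,0,0.037,4.23,0,0,0],[-0.9,0,0.037,4.23,0,0,0],[-0.9,0,0.037,4.23,0,0,0]], grip_force=40)

```text
time_s: 26.3
ee_pos: [0.6276, -0.2248, 0.0196]
eef_rot: [3.141, 0.0, 1.462]
force: [-1.5, 0.5, 3.2]
grip_width: 0.0148
grip_force: 40.0
```

>>> move_arm(targets=[[-0.9,0,0,0,0,0,0],[-0.9,0,0,-0.3,0,0,0],[-0.9,0,0,-1,0,0,0],[-0.9,0,0,-2,0,0,0],[-0.9,0,0,-2.8,0,0,0],[-0.9,0,0,-2.8,0,0,0],[-0.9,0,0,-2.8,0,0,0]])

```text
time_s: 27.0
ee_pos: [0.6273, -0.2247, 0.16]
eef_rot: [3.141, 0.0, 1.462]
force: [-0.1, 0.3, -2.4]
grip_width: 0.015
grip_force: 40.0
```

Run:
```python
from h import *
o=ctrl.get_obs();print(o["ee_pos"],o["grip_width"],o["grip_force"])
im,d,K,T=cam("wrist");q=cloud(K,T,d).reshape(-1,3)
c,s=np.cos(YR),np.sin(YR);v=q[:,:2]-C;x=c*v[:,0]+s*v[:,1];y=-s*v[:,0]+c*v[:,1]
k=(abs(x-.14)<.02)&(y>.05)&(y<.18)&(q[:,2]>.12)&(q[:,2]<.18);print("line",np.polyfit(y[k],x[k],1),np.polyfit(y[k],q[k,2],1))
a,b,_=o["ee_pos"];print("tcp rack",c*(a-C[0])+s*(b-C[1]),-s*(a-C[0])+c*(b-C[1]))
go(*rk(.0005,-.0005),.155,1.4615)
im,d,K,T=cam("top");P=cloud(K,T,d).reshape(-1,3)
for x0 in np.arange(.41,.57,.01):
    k=P[(abs(P[:,0]-x0)<.005)&(abs(P[:,1]-.148)<.03)&(P[:,2]>.012)];print(x0.round(2),len(k),k[:,2].max().round(4) if len(k) else "",end="; ")
```

```text
[ 0.62734283 -0.22471206  0.15995646] 0.015027928189368694 39.99905169010162
line [0.00043926 0.13789738] [-0.00111976  0.15511406]
tcp rack 0.13923154315476008 -0.0004300521350730762
shift [-0.002, -2.765, 0.071] turn [-0.001, -0.0, 0.0] dist 2.8
0.41 0 ; 0.42 70 0.0473; 0.43 57 0.0505; 0.44 37 0.0465; 0.45 36 0.043; 0.46 41 0.048; 0.47 37 0.0447; 0.48 33 0.0418; 0.49 38 0.0431; 0.5 35 0.0456; 0.51 41 0.0444; 0.52 38 0.0448; 0.53 50 0.0498; 0.54 47 0.0507; 0.55 28 0.0476; 0.56 0 ;
```

Tube 2 is flat (caps equal height at both ends) and the bar is held level. Move over the brackets.

>>> move_arm(targets=[[-0.9,-0.02,-0.7,0,0,0,0],[-0.9,-0.02,-1.4,0,0,0,0],[-0.9,-0.02,-2.1,0,0,0,0],[-0.9,-0.02,-2.77,0,0,0,0],[-0.9,-0.02,-2.77,0.4,0,0,0],[-0.9,-0.02,-2.77,0.6,0,0,0],[-0.9,-0.02,-2.77,0.6,0,0,0],[-0.9,-0.02,-2.77,0.6,0,0,0]])

```text
time_s: 27.9
ee_pos: [0.4899, -0.2106, 0.1287]
eef_rot: [-3.141, -0.0, 1.462]
force: [-0.6, -0.4, -2.1]
grip_width: 0.015
grip_force: 40.0
```

```bash
python3 look.py w11 bracket_1
python3 - <<'E'
from h import *
o=ctrl.get_obs();print(o["ee_pos"],o["grip_width"],o["grip_force"])
a=np.load("w.npz");q=cloud(a["K"],a["T"],a["d"]).reshape(-1,3)
c,s=np.cos(YR),np.sin(YR);v=q[:,:2]-C;x=c*v[:,0]+s*v[:,1];y=-s*v[:,0]+c*v[:,1]
k=(abs(x)<.02)&(y>.05)&(y<.18)&(q[:,2]>.1)&(q[:,2]<.15);print("line",np.polyfit(y[k],x[k],1),np.polyfit(y[k],q[k,2],1))
a,b,_=o["ee_pos"];print("tcp rack",c*(a-C[0])+s*(b-C[1]),-s*(a-C[0])+c*(b-C[1]))
im=cv2.imread("pics/w11.png")[0:260,200:440];cv2.imwrite("pics/w11c.png",cv2.resize(im,None,fx=2.3,fy=2.3))
E
```

```text
bracket_1 0.89 [317. 369.] depthpt [ 0.4803 -0.2965  0.1262] atz [ 0.4732 -0.3641  0.057 ] rack [ 0.0013 -0.1559]
[ 0.49008022 -0.21067882  0.12930785] 0.014700031654716924 39.99909460544586
line [ 0.00036424 -0.00029567] [-0.00093861  0.12396464]
tcp rack 0.0012579869559523696 -0.001550086977501578
```

View pics/w11c.png

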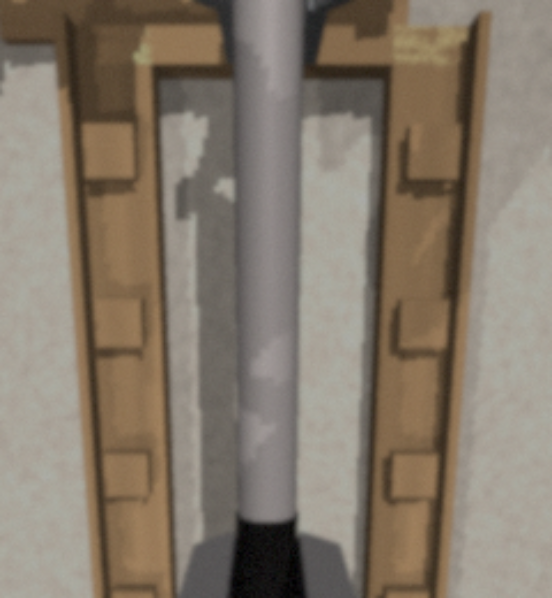

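The bar is centred above the bracket (slot wings symmetric about crop col 268). Lower it.

>>> move_arm(targets=[[-0.9,0,0,0.3,0,0,0],[-0.9,0,0,0.5,0,0,0],[-0.9,0,0,0.65,0,0,0],[-0.9,0,0,0.75,0,0,0],[-0.9,0,0,0.85,0,0,0],[-0.9,0,0,0.92,0,0,0],[-0.9,0,0,0.92,0,0,0],[-0.9,0,0,0.92,0,0,0]])

```text
time_s: 28.8
ee_pos: [0.4897, -0.2107, 0.0833]
eef_rot: [3.141, 0.0, 1.462]
force: [-0.3, -0.6, -2.2]
grip_width: 0.0152
grip_force: 40.0
```

>>> move_arm(targets=[[-0.9,0,0,0.03,0,0,0],[-0.9,0,0,0.06,0,0,0],[-0.9,0,0,0.09,0,0,0],[-0.9,0,0,0.11,0,0,0],[-0.9,0,0,0.11,0,0,0]])

```text
time_s: 29.3
ee_pos: [0.4895, -0.2106, 0.0774]
eef_rot: [-3.141, -0.0, 1.462]
force: [0.1, -0.0, -1.3]
grip_width: 0.0152
grip_force: 40.0
```

>>> move_arm(targets=[[-0.9,0,0,0.02,0,0,0],[-0.9,0,0,0.03,0,0,0],[-0.9,0,0,0.04,0,0,0],[-0.9,0,0,0.04,0,0,0]])

```text
time_s: 29.7
ee_pos: [0.4898, -0.2107, 0.0764]
eef_rot: [3.141, 0.0, 1.462]
force: [-4.5, 1.9, 8.2]
grip_width: 0.0147
grip_force: 40.0
```

Seated. Release, rise, check from above.

>>> move_arm(targets=[[0,0,0,-0.01,0,0,0],[0,0,0,-0.01,0,0,0],[0,0,0,-0.01,0,0,0],[0,0,0,-0.01,0,0,0],[0,0,0,-0.6,0,0,0],[0,0,0,-1.5,0,0,0],[0,0.5,0,-2.5,0,0,0],[0,1,0,-3.4,0,0,0],[0,1,0,-3.4,0,0,0]])

```text
time_s: 30.6
ee_pos: [0.4965, -0.1597, 0.2509]
eef_rot: [3.134, 0.002, 1.463]
force: [-0.6, -0.0, -0.4]
grip_width: 0.0465
grip_force: 0.0
```

```bash
python3 look.py w12 bracket_1 bar
python3 - <<'E'
from h import *
o=ctrl.get_obs();print(o["ee_pos"])
a=np.load("w.npz");q=cloud(a["K"],a["T"],a["d"]).reshape(-1,3);g=a["im"].max(-1).reshape(-1)
c,s=np.cos(YR),np.sin(YR);v=q[:,:2]-C;x=c*v[:,0]+s*v[:,1];y=-s*v[:,0]+c*v[:,1]
b=(abs(x)<.015)&(q[:,2]>.066)&(q[:,2]<.08)
k=b&(y>-.03)&(y<.14);print("line",np.polyfit(y[k],x[k],1),np.polyfit(y[k],q[k,2],1))
k=b&(abs(y)<.04)&(g<60);print("band",k.sum(),np.percentile(y[k],[1,99]))
k=b&(y>.14)&(y<.2);print("end",y[k].max())
go(*rk(-.049,.2045),.15,1.461)
print("fin");k=(q[:,2]>.113)&(q[:,2]<.125)&(abs(x+.05)<.03)&(abs(y-.2)<.04);print(k.sum(),x[k].mean(),y[k].mean(),x[k].min(),x[k].max())
E
```

```text
bracket_1 0.63 [314.  97.] depthpt [ 0.5057 -0.0582  0.0733] atz [ 0.5061 -0.0571  0.057 ] rack [0.0003 0.1528]
bracket_1 0.16 [313.  26.] depthpt [0.5116 0.0158 0.0563] atz [0.5124 0.015  0.057 ] rack [-0.0013  0.2252]
bar 0.78 [315. 228.] depthpt [ 0.4907 -0.2067  0.0738] atz [ 0.4909 -0.208   0.073 ] rack [0.0017 0.0012]
[ 0.49488394 -0.16092007  0.24491633]
line [ 0.00345933 -0.00084567] [-0.00080853  0.07179021]
band 252 [-0.01380873  0.01293582]
end 0.19995900976195471
shift [3.123, -0.986, 1.899] turn [-0.0, -0.0, 0.001] dist 3.8
fin
742 -0.04790906708342023 0.20149860271187672 -0.05955503933761529 -0.037306585023479666
```

>>> move_arm(targets=[[0.2,1,-0.4,0.5,0,0,0],[0.2,2,-0.8,1,0,0,0],[0.2,3.1,-0.98,1.5,0,0,0],[0.2,3.1,-0.98,1.9,0,0,0],[0.2,3.1,-0.98,1.9,0,0,0],[0.2,3.1,-0.98,2.4,0,0,0],[0.2,3.1,-0.98,2.9,0,0,0],[0.2,3.1,-0.98,2.9,0,0,0],[0.2,3.1,-0.98,2.9,0,0,0]], grip_force=20)

```text
time_s: 31.65
ee_pos: [0.4632, -0.0023, 0.1007]
eef_rot: [-3.14, 0.0, 1.461]
force: [0.9, 0.2, 0.1]
grip_width: 0.056
grip_force: 0.0
```

>>> move_arm(targets=[[-0.8,0,0,0.03,0,0,0],[-0.8,0,0,0.03,0,0,0],[-0.8,0,0,0.03,0,0,0],[-0.8,0,0,0.03,0,0,0],[-0.8,0,0,0.03,0,0,0],[-0.8,0,0.2,0.03,0,0,0],[-0.8,0,0.4,0.03,0,0,0],[-0.8,0,0.6,0.03,0,0,0],[-0.8,0,0.8,0.03,0,0,0],[-0.8,0,1,0.03,0,0,0],[-0.8,0,1,0.03,0,0,0],[-0.8,0,1,0.03,0,0,0]])

```text
time_s: 32.85
ee_pos: [0.5141, -0.0072, 0.0994]
eef_rot: [3.14, 0.0, 1.462]
force: [1.8, -0.9, 4.5]
grip_width: 0.022
grip_force: 20.0
```

```bash
python3 look.py w13 keeper_line mark_locked
python3 - <<'E'
import cv2
i=cv2.imread("pics/w13.png")[150:310,200:450];cv2.imwrite("pics/w13c.png",cv2.resize(i,None,fx=3,fy=3,interpolation=cv2.INTER_CUBIC))
E
```

```text
keeper_line 0.69 [316. 200.] depthpt [0.5158 0.0165 0.0599] atz [0.516  0.0175 0.065 ] rack [0.002  0.2281]
mark_locked 0.86 [313. 199.] depthpt [0.5136 0.0164 0.0553] atz [0.5137 0.0145 0.05  ] rack [-0.      0.2249]
```

View pics/w13c.png

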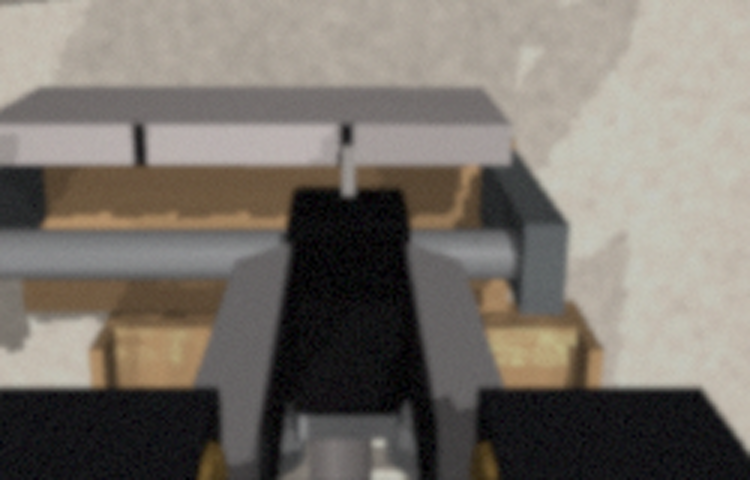

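Pointer at crop px (348,170) against the locked mark at (346,130), about 0.5 mm off. Release and retreat.

>>> move_arm(targets=[[-0.8,0,-0.01,0,0,0,0],[-0.8,0,-0.01,0,0,0,0],[0.2,0,-0.01,0,0,0,0],[0.2,0,-0.01,0,0,0,0],[0.2,0,-0.01,0,0,0,0],[0.2,0,-0.01,-0.6,0,0,0],[0.2,0,-0.01,-1.6,0,0,0],[0.2,0,-1,-2.6,0,0,0],[0.2,0,-2,-3.6,0,0,0],[0.2,0,-3,-4,0,0,0],[0.2,0,-4,-4,0,0,0],[0.2,0,-4,-4,0,0,0]])

```text
time_s: 34.2
ee_pos: [0.312, 0.0151, 0.2997]
eef_rot: [3.141, -0.0, 1.462]
force: [0.4, 0.2, 1.4]
grip_width: 0.0561
grip_force: 0.0
```

Run:
```python
from h import *
im,d,K,T=cam("wrist");save("w14",im)
im,d,K,T=cam("side");save("side1",im)
cv2.imwrite("pics/s1c.png",cv2.resize(im[130:340,200:450,::-1],None,fx=2.6,fy=2.6,interpolation=cv2.INTER_CUBIC))
```

```text
(no output)
```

View pics/s1c.png

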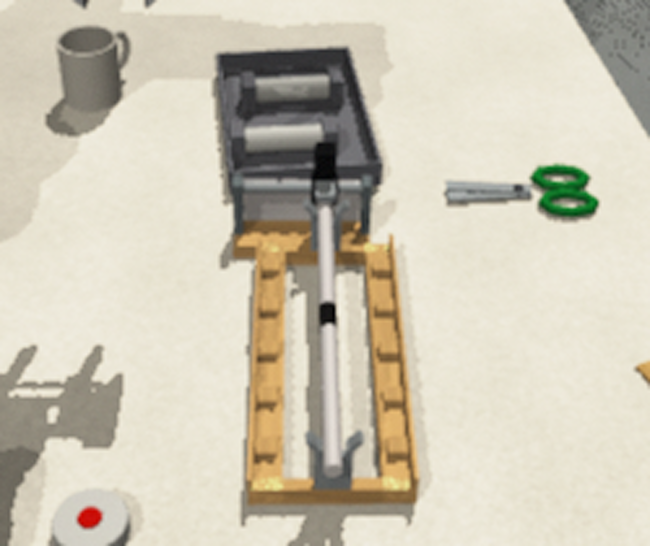

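The side view shows both tubes flat in the tray (px 290,88 and 283,136), the bar seated in both brackets, and the keeper locked over its end. Handing in.

```bash
python3 -c "
from h import *
print(ctrl.hand_in())"
```

```text
the job is handed in; nothing more can be done
None
```

The job is handed in, with no verdict returned: both tubes present lie flat in the tray, the bar is seated and centred in both brackets, and the keeper is back within about 0.5 mm of the locked mark; the scissors, tape case and mug were not touched.

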